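# Blow off a router cutter and hold the loupe over it at focal height

## Task

Check the router cutter that stands in the vice for chipped edges: first press the air duster's nozzle cap down and let it spring back up, to blow the dust off the cutter; then pick up the loupe and hold it flat and steady, the lens centred straight above the cutter, at the focal height, which the combination square is set to: the rim of the lens level with the top end of its upright blade. Touch nothing against the cutter, do not shift the square, the glue bottle, the spanner or the block of spare cutters, and finish while still holding the loupe there in the gripper.

Things in the scene. Friction and masses are not known exactly. Their poses are not given: they have to be found in the camera images.
- vice: grey cast drill-press vice bolted to the bench, about 120 x 72 mm (104 mm over its bolt-down ears) and 55 mm tall; fixed. Origin on the bench straight under the cutter's axis; x runs along the vice from its screw (screw and 64 mm tommy bar reach to x = -82 mm, the far end is at x = +72 mm), z up.
- cutter: two-flute steel router cutter clamped upright by its shank between the vice jaws, flutes uppermost, 28 mm across, fixed; its top is 98 mm above the bench. Same origin as the vice (on the bench under its axis), z up.
- cutter_top (a point): centre of the cutter's top end, 98 mm above the bench; this is what the lens must be above.
- air_can: plain aluminium air duster can, 53 mm across, in a steel strap bracket screwed to the bench about 130 mm beside the vice; fixed. Origin on the bench under its axis; its -x axis is the way the straw points (towards the cutter); z up.
- nozzle_top (a point): centre of the flat top (25 mm across) of the can's black nozzle cap, 160 mm above the bench when up; moves down with the cap. A thin white straw slopes from the cap to 66 mm from the can's axis, its end 122 mm above the bench. Push here, straight down.
- nozzle_cap (a joint): travel of the sprung nozzle cap in m: 0 = up, 0.006 = fully down on its stop; grows as it is pressed. The spring takes 2 N to start and 8 N at the full 6 mm; the valve blows from 3.5 mm down. It springs back by itself.
- square: 150 mm combination square standing on its head beside the vice, loose, 0.4 kg: dark steel head 19 x 100 mm on the bench, 47 mm tall, brass clamp nut; steel blade upright in it. Origin under the middle of the head on the bench; the head lies along y and the blade stands at y = +28 mm; z up.
- blade_top (a point): middle of the top end of the square's upright steel blade (19 mm wide along the square's y, 2.4 mm thick along its x), 155 to 177 mm above the bench: this height marks the focal height. The blade stays as it was set.
- loupe: hand loupe lying flat on the bench, about 110 g: round lens in a black rim 64 mm across and 14 mm thick, and a straight dark wooden handle 16 mm wide, 16 mm thick and 96 mm long. Origin at the underside of the lens centre; the handle points to -x (from x = -40 to x = -136 mm); z up, across the lens.
- lens_center (a point): centre of the loupe's lens, at mid-thickness of the rim (7 mm above the loupe's underside); z is across the lens.
- loupe_grip (a point): point on the handle's mid-line 70 mm from the lens centre and 8 mm above the loupe's underside: a good place to grip it from above, across the handle. The loupe balances nearer the lens, about 45 mm from its centre.
- glue_bottle: white glue bottle with an orange band, 58 mm across, 150 mm tall, loose; bystander. Origin under its centre.
- spanner: flat steel collet spanner, 150 mm long, lying loose on the bench; bystander.
- cutter_block: pale wooden block 50 x 130 x 30 mm holding three spare cutters, 76 mm tall over all, loose; bystander. Origin under its centre.

How it is judged:
On the way, in this order (a step that is already met when the one before it is completed fails the run):
1. the nozzle cap is pressed down at least 3.5 mm (value of joint nozzle_cap above 0.0035 m), for 0.1 s.
2. the nozzle cap has sprung back up, the loupe still on the bench (value of joint nozzle_cap below 0.001 m and height (world z) of lens_center below 0.02 m), for 0.1 s.
3. the loupe is held in the gripper clear of the bench (height (world z) of lens_center above 0.05 m and contact force between loupe and the fingers above 0.5 N), for 0.2 s.
At the end, for the whole second after the job is handed in: The loupe is held still by the fingers alone (not resting on square, vice or can), lens centre within 12 mm sideways of the cutter's axis and within 7 mm in height of the top end of the square's blade, level within 0.12 rad; the nozzle cap is up and the square stands (horizontal distance between lens_center and cutter_top below 0.012 m and z of lens_center in the frame of blade_top between -0.007 and 0.007 m and height (world z) of lens_center above 0.145 m and angle between lens_center's own z axis and vertical below 0.12 rad and contact force between loupe and the fingers above 0.5 N and contact force between loupe and square below 0.2 N and contact force between loupe and vice below 0.2 N and contact force between loupe and air_can below 0.2 N and linear speed of loupe below 0.02 m/s and angular speed of loupe below 0.2 rad/s and value of joint nozzle_cap below 0.001 m and angle between square's own z axis and vertical below 0.05 rad); the arm keeps its last pose, push and grip.
It fails at once if anything touches the cutter in the vice (contact force between cutter and anything else above 0.3 N).
It fails at once if the square is shifted by more than 12 mm or tipped (distance of square from where it was at the start of the episode above 0.012 m or distance of blade_top from where it was at the start of the episode above 0.015 m).
It fails at once if the glue bottle, spanner or block of spare cutters is shifted by more than 20 mm (distance of any of glue_bottle, spanner, cutter_block from where it was at the start of the episode above 0.02 m).
It also fails if it takes over 51 s, if anything falls off the work surface, if the arm or the gripper's body presses on something with over 40 N, if the wrist force passes 120 N, or if a joint passes its speed limit or range.

## Robot

A 7-joint arm with a two-finger parallel gripper is mounted at the origin on the work surface. World frame = base frame: x ahead of the robot, y to its left, z up, the work surface at z = 0. Lengths are in m, angles in rad, forces in N, time in s.
With the tool pointing down it reaches from about 0.4 to 0.85 m from the base axis. Payload 4.4 kg.
Tool frame: the origin (TCP) lies midway between the tips of the shut fingers; the grasp point (between the pads) lies 19 mm behind it; z points along the fingers, y is the line along which they close (so a half turn about z gives the same grasp; the last joint's range is limited). The gripper opens to 94 mm and grips with 3 to 60 N. Pads are 16 mm wide; open, the fingers measure 119 mm over their backs; the gripper's body (75 mm by 177 mm) begins 78 mm behind the grasp point.
Start: joints at [1.216, 0.628, 0.038, 1.517, -0.027, 0.996, -0.02], TCP at [0.185, -0.623, 0.205] pointing down, gripper open.
Joint ranges: [-3.06, 3.06], [-0.37, 2.12], [-1.25, 1.32], [0.18, 2.47], [-1.1, 4.24], [0.23, 1.98], [-2.94, 2.94]. Speed limits (rad/s): [2.57, 2.57, 3.14, 3.14, 3.14, 3.14, 3.14].

## Interface

Orientations are given as a rotation vector (axis times angle).
In Python, from bench import read_state, capture, hand_in gives the robot as it stands. The module is installed in compiled form; this text tells all that it offers.
- The arm moves only by the tool servo_tool, never from a script. Its argument "moves" is one flat list of numbers, 5 for each row, row after row: the shift along the tool's x, y, z in m, then the turn about the tool's z in rad, then the finger opening in m, from 0 to 0.094. A call has 1 to 20 rows; each row is the pose to reach, as a shift and turn from the pose commanded when the call began, along the tool's axes at that moment; what a row does not reach only later rows make up. A row lasts 1/8 s, in which the tool goes at most 62.5 mm and 10.7 degrees, less where a joint would pass 70% of its speed; a pose out of reach is approached as far as the arm can. A call with a gripper value outside its range is refused whole. The fingers move at their own pace and stop on an object; "newtons" is the grip in N (left out, the last holds). Time passes only in rows, so rows that repeat a pose let the fingers close. It gives the time, the measured TCP pose, the force, the opening and the grip force at its end, in the units of the state.
- read_state(): the state, without advancing time (a new reading comes with each control period).
- capture(name): name is "scene" or "top"; returns a dict with "frame" (420x560x3 uint8, red, green, blue), "range_z" (420x560 float32, m along the optical axis (not along the pixel's ray), 0 where there is no reading), "vertical_fov" (degrees; the focal length in pixels is half the picture's height over the tangent of half this angle, whatever the lens; pixels are square), "cx", "cy" (the principal point, pixels), "k1" (the pictures are not rectified: a ray, as slopes to the right and down, at radius r is drawn at 1 + k1 r^2 times it, then the intrinsics apply), "xyz" and "attitude" of the camera in the world. Camera axes: x right, y down, z forward; pixel columns grow to the right and rows downward; lengths in m; the calibration is good to about 2 mm. A picture is of the moment at which its call begins.
- hand_in(): hands the job in; it is judged then, once.
The state is a dict: "time_s": time; "joints": joint angles; "qvel": joint speeds; "joint_efforts": joint torques, N m; "tool_pos": TCP position; "ee_rot": TCP orientation; "ft_force": force on the tool from outside, world axes, zero at the start; "torque": the same for the moment, N m; "width": finger opening in m; "grip_force": force on a finger pad.
Only numpy, scipy, OpenCV 4.12 (cv2) and the standard library are available. Lean on these libraries where they do the work, as an engineer would, in place of code of your own. Each camera call takes 0.05 s, during which the arm holds its last target. There are 200 camera calls.

## Working session

There is one attempt and no reset: what is moved stays moved. The work goes in short steps, Python scripts to look and compute and a tool call to move; the robot and the scene stay as the last step left them, time stands still between calls to the robot, and variables do not carry over. Pictures are saved under pics/ and viewed, at most 10 in all, crops included, and the job is handed in when it is done.

Besides the shell and the picture viewer there is one more tool, called after "Request:" by a JSON object that holds its "api" and its "payload". servo_tool: Moves the arm, as the interface text tells. Its arguments: {"type":"object","properties":{"moves":{"type":"array","items":{"type":"number"}},"newtons":{"type":"number"}},"required":["moves"]}

```bash
mkdir -p pics; cat > h.py <<'E'
import numpy as np, cv2
from scipy.spatial.transform import Rotation as R
from bench import read_state, capture
def cam(n):
    c=capture(n); h,w=c["frame"].shape[:2]
    f=h/2/np.tan(np.radians(c["vertical_fov"])/2)
    v,u=np.mgrid[:h,:w].astype(float)
    xd=(u-c["cx"])/f; yd=(v-c["cy"])/f; x,y=xd.copy(),yd.copy()
    for _ in range(15):
        s=1+c["k1"]*(x*x+y*y); x,y=xd/s,yd/s
    a=np.array(c["attitude"],float)
    M=a if a.shape==(3,3) else (R.from_rotvec(a).as_matrix() if a.size==3 else None)
    d=np.stack([x,y,np.ones_like(x)],-1)@M.T
    c["d"]=d; c["P"]=np.array(c["xyz"])+d*c["range_z"][...,None]
    c["P"][c["range_z"]<=0]=np.nan
    return c
def plane(c,u,v,z):
    d=c["d"][int(round(v)),int(round(u))]; o=np.array(c["xyz"]); return o+d*(z-o[2])/d[2]
E
python3 - <<'E'
from h import *
for n in("scene","top"):
    c=cam(n); print(n,c["xyz"],c["attitude"],c["vertical_fov"],c["k1"])
    cv2.imwrite(f"pics/{n}0.png",c["frame"][...,::-1]); np.savez(f"{n}0.npz",P=c["P"],f=c["frame"],d=c["d"],o=c["xyz"])
s=read_state();print(s)
E
```

```text
scene [1.30228595 0.35962168 0.84397872] [-1.3010399  -2.16943154  0.95001029] 50.82871576344941 -0.010420357901314502
top [0.45305676 0.03707591 1.41973076] [-2.13911258  2.18695539 -0.16105503] 50.76252388400043 -0.04928949599797775
{'time_s': 0.1, 'joints': array([ 1.21620746,  0.62927198,  0.03846997,  1.51820446, -0.02698384,
        0.99630157, -0.01999891]), 'qvel': array([-0.0016067 , -0.00200949, -0.00018907, -0.00325258, -0.00034659,
       -0.00057438,  0.00104664]), 'joint_efforts': array([ 2.91319200e-03, -5.50788188e+01,  1.14712916e+00, -1.87117749e+01,
       -5.22879849e-02,  1.91629061e-02,  5.11910923e-05]), 'tool_pos': array([ 0.18496305, -0.62253344,  0.20465498]), 'ee_rot': array([-3.10727554e+00, -4.51803367e-01,  4.45778872e-04]), 'ft_force': array([-0.35911286,  0.23697111,  0.9741628 ]), 'torque': array([-0.01273877,  0.02830798,  0.01114829]), 'grip_force': 0.0, 'width': 0.09397379318427339}
```

View pics/scene0.png

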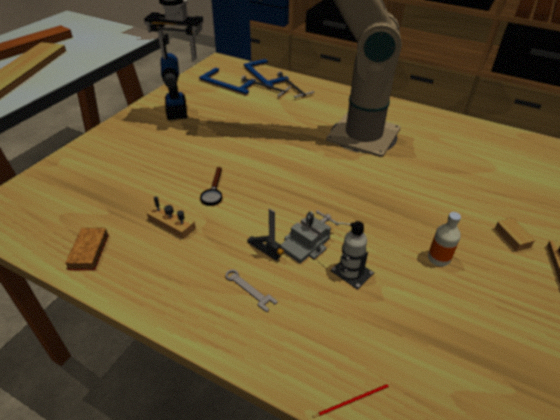

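View pics/top0.png

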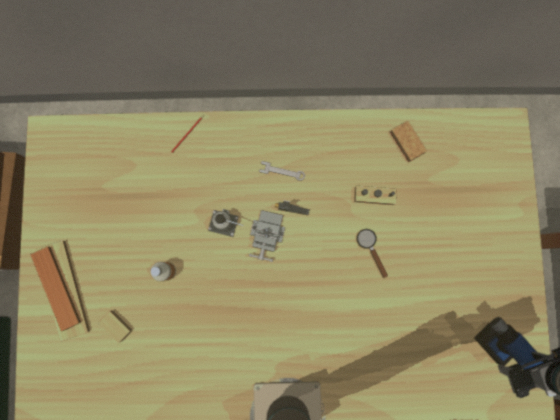

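The scene view shows the can at about (355,250), vice (310,240), square (270,235) and loupe (212,190). In the top view they are: can (222,222), vice (267,232), square (293,208), loupe lens (367,239), and handle end (384,275). Next I'll measure from the point clouds.

```bash
python3 - <<'E'
import numpy as np,cv2
for n in("top","scene"):
    D=np.load(n+"0.npz");P=D["P"];f=D["f"]
    roi={"top":dict(can=(205,245,205,240),vice=(245,290,205,262),sq=(272,315,196,220),loupe=(350,395,225,285)),
     "scene":dict(can=(335,375,215,290),vice=(285,335,205,262),sq=(245,285,200,265),loupe=(195,230,160,210))}[n]
    for k,(a,b,c,d) in roi.items():
        p=P[c:d,a:b].reshape(-1,3);rgb=f[c:d,a:b].reshape(-1,3).astype(int)
        print(n,k,"maxz",np.round(np.sort(p[:,2])[-6:],4))
        for lo,hi in dict(can=[(.153,.175)],vice=[(.088,.105),(.045,.062)],sq=[(.1,.2),(.03,.06)],loupe=[(.008,.03)])[k]:
            m=(p[:,2]>lo)&(p[:,2]<hi)
            if m.sum(): print("  ",lo,hi,m.sum(),"mean",p[m].mean(0).round(4),"min",p[m].min(0).round(4),"max",p[m].max(0).round(4))
    # dark loupe pixels projected to z=.012
    a,b,c,d=roi["loupe"]
    g=f[c:d,a:b].astype(int); m=g.sum(-1)<(230 if n=="top" else 200)
    dd=D["d"][c:d,a:b][m];o=D["o"]; q=o+dd*((.012-o[2])/dd[:,2:3])
    print("dark",m.sum(),q.mean(0).round(4),q.min(0).round(3),q.max(0).round(3))
    rows=[cv2.resize(np.ascontiguousarray(f[c:d,a:b]),(390,290) if 0 else None,fx=5,fy=5,interpolation=cv2.INTER_CUBIC) for (a,b,c,d) in roi.values()]
    H=300; W=sum(r.shape[1] for r in rows); im=np.zeros((600,W,3),np.uint8);x=0
    for r in rows: im[:min(600,r.shape[0]),x:x+r.shape[1]]=r[:600]; x+=r.shape[1]
    s=min(1,800/W); im=cv2.resize(im,None,fx=s,fy=s)
    print(im.shape,s*5); cv2.imwrite(f"pics/{n}_crops.png",im[...,::-1])
E
```

```text
top can maxz [0.164  0.1646 0.1649 0.166     nan    nan]
   0.153 0.175 75 mean [0.5979 0.1826 0.1592] min [0.5849 0.1691 0.1541] max [0.6106 0.1949 0.166 ]
top vice maxz [nan nan nan nan nan nan]
   0.088 0.105 40 mean [0.5603 0.0511 0.0975] min [0.5492 0.0438 0.0911] max [0.5725 0.0589 0.1029]
   0.045 0.062 417 mean [0.5625 0.0477 0.0534] min [ 0.482  -0.0233  0.045 ] max [0.6487 0.0945 0.0607]
top sq maxz [0.1545 0.1548 0.1555 0.1574    nan    nan]
   0.1 0.2 25 mean [ 0.6446 -0.0104  0.1335] min [ 0.6418 -0.0205  0.1022] max [ 0.648  -0.0017  0.1574]
   0.03 0.06 138 mean [ 0.6423 -0.0177  0.0438] min [ 0.6274 -0.0588  0.0304] max [0.658  0.0237 0.0576]
top loupe maxz [nan nan nan nan nan nan]
   0.008 0.03 463 mean [ 0.5086 -0.2836  0.0136] min [ 0.3937 -0.3565  0.0081] max [ 0.5747 -0.2253  0.0227]
dark 42 [ 0.4624 -0.3015  0.012 ] [ 0.423 -0.321  0.012] [ 0.5   -0.286  0.012]
(555, 800, 3) 4.624277456647398
scene can maxz [nan nan nan nan nan nan]
   0.153 0.175 105 mean [0.6039 0.1856 0.158 ] min [0.5881 0.168  0.153 ] max [0.6151 0.1987 0.1623]
scene vice maxz [nan nan nan nan nan nan]
   0.088 0.105 63 mean [0.5653 0.0532 0.0959] min [0.5492 0.0423 0.0888] max [0.5763 0.0621 0.1   ]
   0.045 0.062 478 mean [0.5686 0.0552 0.053 ] min [0.4941 0.0109 0.0451] max [0.6021 0.0976 0.0616]
scene sq maxz [nan nan nan nan nan nan]
   0.1 0.2 124 mean [ 0.6481 -0.009   0.1294] min [ 0.6433 -0.0197  0.1001] max [0.6518 0.001  0.1582]
   0.03 0.06 236 mean [ 0.6507 -0.0097  0.0434] min [ 0.6311 -0.0576  0.0301] max [0.6625 0.0256 0.0598]
scene loupe maxz [nan nan nan nan nan nan]
   0.008 0.03 382 mean [ 0.5193 -0.2779  0.0127] min [ 0.4181 -0.3259  0.008 ] max [ 0.5774 -0.2345  0.0197]
dark 296 [ 0.515  -0.2769  0.012 ] [ 0.419 -0.327  0.012] [ 0.584 -0.227  0.012]
(582, 800, 3) 4.848484848484849
```

View pics/top_crops.png

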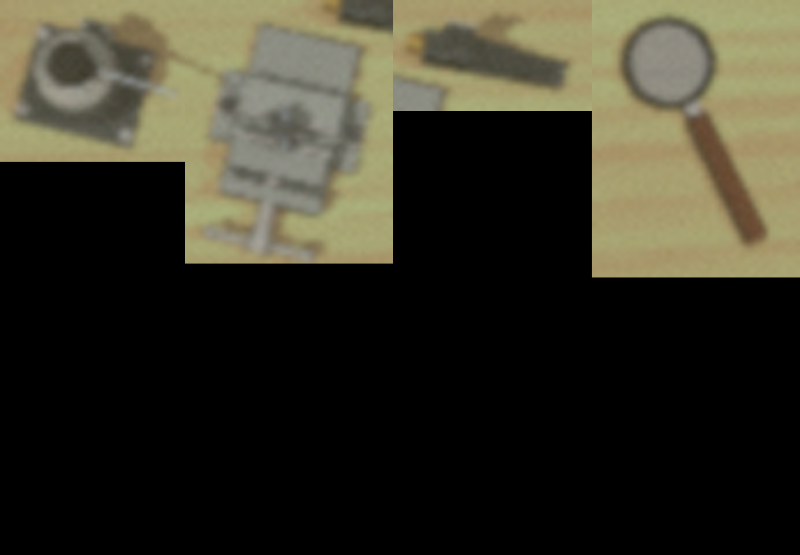

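View pics/scene_crops.png

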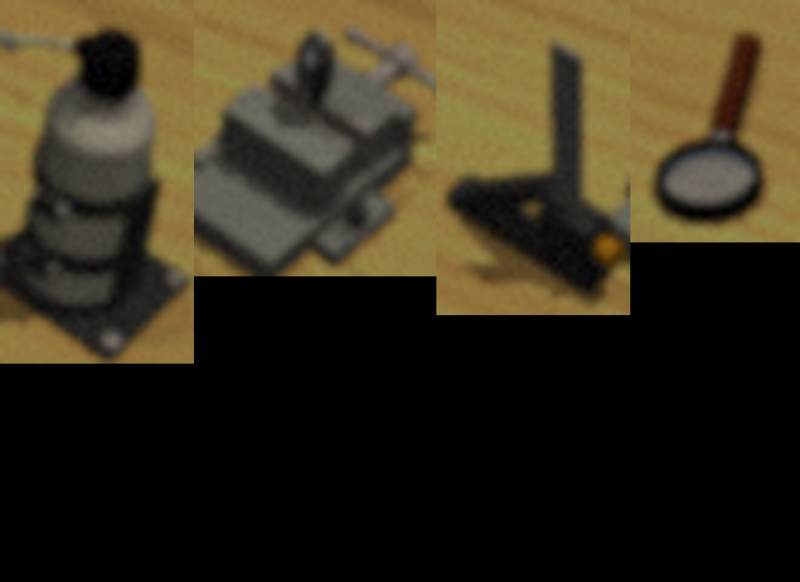

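The crops show the black cap and straw, the cutter in the vice jaws, the square's blade (top at scene pixel ~(272,209)), and the loupe with its reddish handle pointing toward the robot base. Next I'll get the loupe axis, blade height and tool-frame numbers.

```bash
python3 - <<'E'
import numpy as np,cv2
from h import R,read_state
T={}
for n in("top","scene"):
    D=np.load(n+"0.npz");P=D["P"];f=D["f"].astype(int);o=D["o"]
    a,b,c,d=dict(top=(350,395,225,285),scene=(195,230,160,210))[n]
    g=f[c:d,a:b];dd=D["d"][c:d,a:b]
    pl=lambda m,z:(o+dd[m]*((z-o[2])/dd[m][:,2:3]))
    # wood handle: reddish
    r=(g[...,0]>1.45*g[...,1])&(g[...,0]<150)
    k,l,st,ce=cv2.connectedComponentsWithStats(r.astype(np.uint8)); i=1+st[1:,4].argmax(); h=pl(l==i,.012)
    # lens+rim: low-saturation
    s=(g.max(-1)-g.min(-1)<35)
    k,l,st,ce=cv2.connectedComponentsWithStats(s.astype(np.uint8)); i=1+st[1:,4].argmax(); q=pl(l==i,.012)
    mc=h.mean(0)[:2]; v=np.linalg.svd(h[:,:2]-mc)[2][0]
    e=cv2.minEnclosingCircle(q[:,:2].astype(np.float32)); L=q[:,:2].mean(0)
    v*=np.sign(v@(mc-L)); t=(h[:,:2]-mc)@v
    print(n,len(h),len(q),"handle c",mc.round(4),"len",np.ptp(t).round(4),"lens",L.round(4),e,"dir",v.round(3),"dist",np.linalg.norm(mc-L).round(4),"dir2",((mc-L)/np.linalg.norm(mc-L)).round(3))
# blade, scene: per-row in columns
D=np.load("scene0.npz");P=D["P"];f=D["f"].astype(int);dd=D["d"];o=D["o"]
for v in range(204,218):
    print(v,[int(x) for x in f[v,264:280].sum(-1)],np.round(np.nanmax(np.where(P[v,266:278,0]<.66,P[v,266:278,2],np.nan)) ,4))
# height of blade top rays: hit vertical plane x=xb
for v in (208,209,210,211):
  print(v,[ (o+dd[v,u]*((xb-o[0])/dd[v,u,0])).round(4).tolist() for u,xb in((270,.645),(270,.648))])
s=read_state();print(R.from_rotvec(s["ee_rot"]).as_matrix().round(4))
D=np.load("top0.npz");P=D["P"];m=(P[196:220,272:315,2]>.145)
print(P[196:220,272:315][m])
E
```

```text
Traceback (most recent call last):
ValueError: attempt to get argmax of an empty sequence
```

```bash
cat > m.py <<'E'
import numpy as np,cv2
from h import R,read_state
for n in("top","scene"):
    D=np.load(n+"0.npz");P=D["P"];f=D["f"].astype(int);o=D["o"]
    a,b,c,d=dict(top=(350,395,225,285),scene=(195,230,160,210))[n]
    g=f[c:d,a:b];dd=D["d"][c:d,a:b]
    print(n,g[44 if n=="top" else 16,18:40].tolist())
    pl=lambda m,z:(o+dd[m]*((z-o[2])/dd[m][:,2:3]))
    tab=np.median(g.reshape(-1,3),0); dark=g.sum(-1)<tab.sum()*.72
    big=(g.max(-1)-g.min(-1)<35)
    k,l,st,ce=cv2.connectedComponentsWithStats(big.astype(np.uint8)); i=1+st[1:,4].argmax(); q=pl(l==i,.012)
    L=np.array(q[:,:2].min(0)+q[:,:2].max(0))/2
    h=pl(dark,.014)[:,:2]; h=h[np.linalg.norm(h-L,axis=1)>.045]
    mc=h.mean(0); v=np.linalg.svd(h-mc)[2][0]
    v*=np.sign(v@(mc-L)); t=(h-mc)@v
    e=(mc-L)/np.linalg.norm(mc-L)
    print(n,len(h),len(q),"handle c",mc.round(4),"len",np.ptp(t).round(4),"lens",L.round(4),np.ptp(q,0).round(4),"dir",v.round(3),"dist",np.linalg.norm(mc-L).round(4),"dir2",e.round(3))
D=np.load("scene0.npz");P=D["P"];f=D["f"].astype(int);dd=D["d"];o=D["o"]
for v in range(204,216):
    print(v,[int(x) for x in f[v,264:280].sum(-1)],np.round(np.nanmax(np.where(P[v,266:278,0]<.66,P[v,266:278,2],np.nan)) ,4))
for v in (208,209,210,211):
  print(v,[ (o+dd[v,u]*((xb-o[0])/dd[v,u,0])).round(4).tolist() for u,xb in((270,.645),(270,.648))])
s=read_state();print(R.from_rotvec(s["ee_rot"]).as_matrix().round(4))
D=np.load("top0.npz");P=D["P"];m=(P[196:220,272:315,2]>.145)
print(P[196:220,272:315][m])
E
python3 m.py
```

```text
top [[169, 154, 108], [166, 151, 104], [168, 154, 110], [167, 153, 107], [166, 154, 108], [168, 154, 107], [167, 153, 109], [169, 155, 109], [168, 154, 108], [155, 138, 97], [134, 116, 82], [102, 85, 58], [99, 75, 51], [104, 76, 53], [109, 81, 55], [106, 76, 51], [116, 93, 64], [145, 131, 92], [164, 151, 105], [168, 158, 110], [170, 157, 111], [168, 157, 110]]
top 155 313 handle c [ 0.4577 -0.3056] len 0.0857 lens [ 0.5366 -0.2687] [0.0678 0.0589 0.    ] dir [-0.914 -0.405] dist 0.0871 dir2 [-0.906 -0.423]
scene [[127, 96, 52], [98, 67, 34], [74, 42, 20], [64, 24, 8], [62, 26, 13], [54, 23, 7], [55, 30, 15], [93, 69, 35], [122, 97, 49], [140, 109, 57], [145, 117, 61], [148, 120, 63], [147, 119, 61], [147, 118, 63], [146, 122, 61], [148, 123, 66], [144, 122, 62]]
scene 126 303 handle c [ 0.4643 -0.2993] len 0.1774 lens [ 0.5417 -0.2623] [0.0802 0.0653 0.    ] dir [-0.91  -0.414] dist 0.0858 dir2 [-0.902 -0.431]
204 [346, 326, 336, 324, 328, 325, 310, 309, 306, 306, 316, 317, 316, 311, 334, 344] 0.0017
205 [332, 345, 340, 336, 331, 336, 341, 318, 320, 313, 312, 301, 314, 310, 321, 321]
[... 953 characters left out ...]
59], [0.648, -0.0115, 0.159]]
209 [[0.645, -0.0132, 0.1527], [0.648, -0.0115, 0.1559]]
210 [[0.645, -0.0133, 0.1496], [0.648, -0.0116, 0.1527]]
211 [[0.645, -0.0133, 0.1464], [0.648, -0.0116, 0.1496]]
[[ 9.586e-01  2.848e-01 -5.000e-04]
 [ 2.848e-01 -9.586e-01  1.600e-03]
 [-0.000e+00 -1.700e-03 -1.000e+00]]
[[ 0.64801619 -0.00166919  0.15363534]
 [ 0.647374   -0.00443974  0.15742113]
 [ 0.64582505 -0.00174562  0.14878663]
 [ 0.64475189 -0.00443145  0.1554702 ]
 [ 0.64479987 -0.00734657  0.15476165]
 [ 0.6452937  -0.01037527  0.15111035]
 [ 0.64561858 -0.01337674  0.14857218]
 [ 0.6446592  -0.01603417  0.15451293]
 [ 0.64487689 -0.01900869  0.15268241]
 [ 0.64268337 -0.01622454  0.1481595 ]]
```

Request:
{"api": "servo_tool", "payload": {"moves": [0.627,-0.654,-0.01,0,0,0.627,-0.654,-0.01,0,0,0.627,-0.654,-0.01,0,0,0.627,-0.654,-0.01,0,0,0.627,-0.654,-0.01,0,0,0.627,-0.654,-0.01,0,0,0.627,-0.654,-0.01,0,0,0.627,-0.654,-0.01,0,0,0.627,-0.654,-0.01,0,0,0.627,-0.654,-0.01,0,0,0.627,-0.654,-0.01,0,0,0.627,-0.654,-0.01,0,0,0.627,-0.654,-0.01,0,0,0.627,-0.654,-0.01,0,0,0.627,-0.654,-0.01,0,0,0.627,-0.654,0.01,0,0,0.627,-0.654,0.02,0,0,0.627,-0.654,0.02,0,0,0.627,-0.654,0.02,0,0], "newtons": 10}}

```text
time_s: 2.48
tool_pos: [0.6003, 0.1819, 0.1861]
ee_rot: [3.109, 0.451, 0.001]
ft_force: [-0.3, 0.1, 0.4]
width: 0.0003
grip_force: 0.0
```

Request:
{"api": "servo_tool", "payload": {"moves": [0,0,0.012,0,0,0,0,0.022,0,0,0,0,0.028,0,0,0,0,0.031,0,0,0,0,0.031,0,0,0,0,0.031,0,0]}}

```text
time_s: 3.22
tool_pos: [0.5995, 0.1821, 0.1552]
ee_rot: [3.109, 0.452, -0.001]
ft_force: [-3.6, -1.9, 7.3]
width: 0.0008
grip_force: 3.5
```

Request:
{"api": "servo_tool", "payload": {"moves": [0,0,0,0,0,0,0,-0.03,0,0,0,0,-0.05,0,0,0,0,-0.05,0,0,-0.2545,0.423,-0.05,-0.145,0.06,-0.2545,0.423,-0.05,-0.145,0.06,-0.2545,0.423,-0.05,-0.145,0.06,-0.2545,0.423,-0.05,-0.145,0.06,-0.2545,0.423,-0.05,-0.145,0.06,-0.2545,0.423,-0.05,-0.145,0.06,-0.2545,0.423,-0.05,-0.145,0.06,-0.2545,0.423,-0.05,-0.145,0.06,-0.2545,0.423,0.0,-0.145,0.06,-0.2545,0.423,0.035,-0.145,0.06,-0.2545,0.423,0.055,-0.145,0.06,-0.2545,0.423,0.055,-0.145,0.06]}}

```text
time_s: 5.22
tool_pos: [0.4746, -0.2945, 0.0971]
ee_rot: [-3.064, -0.675, 0.006]
ft_force: [0.0, 0.3, 0.8]
width: 0.0598
grip_force: 0.0
```

```bash
python3 - <<'E'
from h import *
for n,(a,b,c,d) in dict(top=(330,410,210,300),scene=(170,260,140,220)).items():
    k=cam(n); np.savez(f"{n}1.npz",P=k["P"],f=k["frame"],d=k["d"],o=k["xyz"])
    cv2.imwrite(f"pics/{n}1.png",cv2.resize(k["frame"][c:d,a:b,::-1],None,fx=6,fy=6))
s=read_state();M=R.from_rotvec(s["ee_rot"]).as_matrix();print(s["tool_pos"],M.round(3).tolist())
E
```

```text
[ 0.4764104  -0.29547211  0.09933716] [[0.907, 0.42, -0.0], [0.42, -0.907, 0.0], [-0.0, -0.0, -1.0]]
```

View pics/scene1.png

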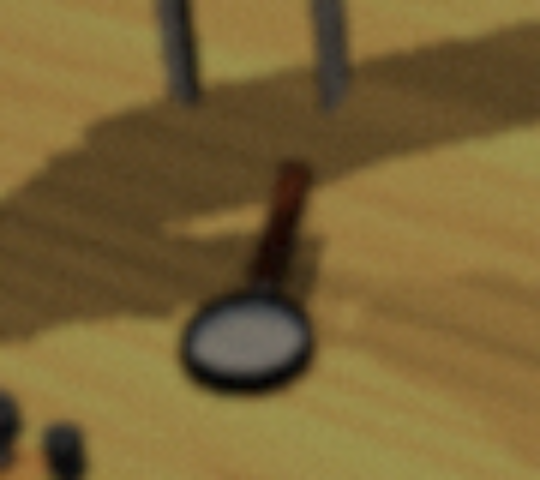

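The scene crop shows the fingers straddling the handle, which is centred between them. I'll go down and grip.

Request:
{"api": "servo_tool", "payload": {"moves": [0,0,0.04,0,0.06,0,0,0.075,0,0.06,0,0,0.09,0,0.06,0,0,0.0955,0,0.06,0,0,0.0955,0,0.06,0,0,0.0955,0,0,0,0,0.0955,0,0,0,0,0.0955,0,0,0,0,0.0955,0,0,0,0,0.0955,0,0,0,0,0.0955,0,0], "newtons": 35}}

```text
time_s: 6.7
tool_pos: [0.4765, -0.2956, 0.0041]
ee_rot: [3.068, 0.676, 0.0]
ft_force: [0.6, 0.2, 1.2]
width: 0.0154
grip_force: 35.0
```

Request:
{"api": "servo_tool", "payload": {"moves": [0,0,-0.01,0,0,0,0,-0.03,0,0,0,0,-0.07,0,0,0,0,-0.12,0,0,0,0,-0.16,0,0,0,0,-0.16,0,0,0.02,-0.036,-0.16,0,0,0.044,-0.08,-0.16,0,0,0.068,-0.124,-0.16,0,0,0.092,-0.168,-0.16,0,0,0.114,-0.207,-0.16,0,0,0.132,-0.24,-0.16,0,0,0.145,-0.264,-0.16,0,0,0.153,-0.279,-0.16,0,0,0.153,-0.279,-0.16,0,0,0.153,-0.279,-0.16,0,0,0.153,-0.279,-0.16,0,0]}}

```text
time_s: 8.82
tool_pos: [0.4979, 0.0204, 0.1639]
ee_rot: [3.068, 0.672, -0.001]
ft_force: [-0.3, 0.0, -0.6]
width: 0.0159
grip_force: 35.0
```

```bash
python3 - <<'E'
from h import *
ims=[]
for n,(a,b,c,d) in dict(top=(215,325,180,270),scene=(240,350,170,260)).items():
    k=cam(n); np.savez(f"{n}2.npz",P=k["P"],f=k["frame"],d=k["d"],o=k["xyz"])
    ims.append(cv2.resize(k["frame"][c:d,a:b,::-1],None,fx=3.6,fy=3.6))
    p=k["P"][c:d,a:b].reshape(-1,3); m=(abs(p[:,2]-.17)<.014)&(np.hypot(p[:,0]-.562,p[:,1]-.05)<.05)
    print(n,m.sum(),p[m].mean(0),p[m].min(0),p[m].max(0),np.percentile(p[m][:,2],[10,50,90]))
    q=p[m]; A=np.c_[q[:,:2],np.ones(len(q))]; print("tilt",np.linalg.lstsq(A,q[:,2],rcond=None)[0])
cv2.imwrite("pics/two2.png",np.hstack(ims))
s=read_state();M=R.from_rotvec(s["ee_rot"]).as_matrix();print(s["tool_pos"],M.round(3).tolist(),s["ft_force"],s["width"])
E
```

```text
top 143 [0.57903706 0.04923366 0.17123829] [0.55481362 0.02043081 0.16341973] [0.59221285 0.07722731 0.17946833] [0.16767512 0.17095145 0.17477425]
tilt [ 0.0319877  -0.02033777  0.15371753]
scene 514 [0.56378443 0.04946572 0.17003979] [0.51645622 0.0189014  0.15766956] [0.59678711 0.08193509 0.17831971] [0.16586698 0.17042375 0.17364413]
tilt [-0.05431678 -0.02425014  0.2018623 ]
[0.49797006 0.02086742 0.16398772] [[0.908, 0.419, -0.0], [0.419, -0.908, -0.0], [-0.0, 0.0, -1.0]] [-0.13101875  0.23903253 -0.6376103 ] 0.015508135301908171
```

View pics/two2.png

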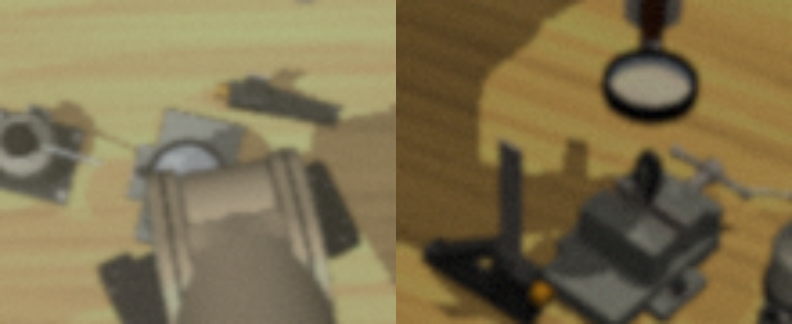

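The lens hangs level over the cutter. In the scene half its rim is at ~(651,84), with the cutter below at (648,175) and the blade top at (509,148). It needs about 10 mm down and 1.5 mm sideways.

Request:
{"api": "servo_tool", "payload": {"moves": [0,0,0.003,0,0,0.0005,-0.0015,0.007,0,0,0.0005,-0.0015,0.0095,0,0,0.0005,-0.0015,0.0095,0,0,0.0005,-0.0015,0.0095,0,0,0.0005,-0.0015,0.0095,0,0,0.0005,-0.0015,0.0095,0,0,0.0005,-0.0015,0.0095,0,0]}}

```text
time_s: 9.93
tool_pos: [0.4979, 0.0234, 0.1545]
ee_rot: [3.068, 0.676, 0.0]
ft_force: [-0.0, 0.2, -1.1]
width: 0.0156
grip_force: 35.0
```

```bash
python3 - <<'E'
from h import *
k=cam("scene");c,d,a,b=170,260,240,350
p=k["P"][c:d,a:b].reshape(-1,3); g=k["frame"][c:d,a:b].reshape(-1,3).astype(int)
m=(abs(p[:,2]-.16)<.014)&(np.hypot(p[:,0]-.562,p[:,1]-.05)<.045)
q=p[m];print(m.sum(),q.min(0),q.max(0),np.median(q[:,2]))
lens=m&(g.sum(-1)>300);w=p[lens]
print("glass",lens.sum(),w.mean(0),np.linalg.lstsq(np.c_[w[:,:2],np.ones(len(w))],w[:,2],rcond=None)[0])
s=read_state();print(s["tool_pos"],s["qvel"].round(4),s["grip_force"])
E
```

```text
507 [0.51885386 0.02070801 0.149388  ] [0.5967576  0.08409421 0.16825383] 0.16080543524570967
glass 186 [0.56721966 0.05478575 0.16075079] [ 0.00971863 -0.01377504  0.15599287]
[0.4978724  0.02347796 0.15453697] [-0.0007 -0.0006 -0.0001  0.0001  0.0009 -0.0004 -0.0002] 34.978421330451965
```

```bash
python3 -c "
from bench import hand_in; print(hand_in())"
```

```text
the job is handed in; nothing more can be done
None
```

The job is handed in; no verdict came back. I pressed the nozzle cap about 5 mm (estimated from about 7 N on the tool) and released it, but did not check by camera that it sprang back. The loupe is held level within about 5 mm of the cutter's axis, the lens at about 0.157 m against a blade top measured at about 0.156 m.

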